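# Release the ratchet and open up the tin rack

### The arm

A 6-joint arm with a two-finger parallel gripper is mounted at the origin on the work surface. World frame = base frame: x ahead of the robot, y to its left, z up, the work surface at z = 0. Lengths are in mm, angles in degrees, forces in N, time in s.
With the tool pointing down it reaches from about 275 to 825 mm from the base axis. Payload 5.2 kg.
Tool frame: the origin (TCP) lies at the very end of the fingers, on their centre line; the grasp point (between the pads) lies 19 mm behind it (manip.pinch_z is the distance from the TCP to the grasp point, in mm); z points along the fingers, x is the direction in which the jaws open and shut, and the axes are right-handed (so a half turn about z gives the same grasp; the last joint's range is limited). The gripper opens to 93 mm and grips with 3 to 60 N. Pads are 15 mm wide; open, the fingers measure 128 mm over their backs; the gripper's body (75 mm by 188 mm) begins 65 mm behind the grasp point.
Start: joints at [-84.156, 14.817, 87.949, -0, 77.235, -11.62], TCP at [165.077, -524.647, 218.653] pointing down, gripper open.
Joint ranges: [-179.93, 179.93], [-52.35, 119.4], [10.71, 147.94], [-69.91, 249.91], [12.55, 155.21], [-178.61, 178.61]. Speed limits (degrees/s): [147.25, 147.25, 180, 180, 180, 180].

### API

Orientations are given as [roll, pitch, yaw] about the fixed x, y, z axes, in that order (R = Rz(yaw) Ry(pitch) Rx(roll)).
In Python, from plant import manip gives the robot as it stands. The module is installed in compiled form; this text tells all that it offers.
- The arm moves only by the tool servo_tool, never from a script. Its argument "rows" is text: rows parted by semicolons, each of 7 numbers parted by spaces: the turn, a rotation vector about the tool's x, y, z in rad, then the shift along the tool's x, y, z in mm, then the opening, from 0 (shut) to 1 (fully open). In form: rx ry rz dx dy dz jaw; .... A call has 1 to 20 rows; each row shifts and turns the pose as measured when the row begins, along the tool's axes as they then stand; what a row does not reach is not made up. A row lasts 1/8 s, in which the tool goes at most 62.5 mm and 10.7 degrees, less where a joint would pass 70% of its speed; a pose out of reach is approached as far as the arm can. A call with a gripper value outside its range is refused whole. The fingers move at their own pace and stop on an object; "squeeze" is the grip in N (left out, the last holds). Time passes only in rows, so rows that do not move let the fingers close. It gives the time, the measured TCP pose, the force and the opening at its end, in the units of the state.
- manip.state(): the state, without advancing time (a new reading comes with each control period).
- manip.snapshot(name): name is "side" or "top" or "wrist"; returns a dict with "pixels" (420x560x3 uint8, red, green, blue), "K" (3x3 intrinsics, pixels), "R" (3x3) and "t" (3): a world point X has camera coordinates R X + t. Camera axes: x right, y down, z forward; pixel columns grow to the right and rows downward; lengths in mm; the calibration is good to about 2 mm. A picture is of the moment at which its call begins. There is no depth.
- manip.job_done(): hands the job in, once; it reports no verdict.
The state is a dict: "t": time; "joint_positions": joint angles; "qvel": joint speeds; "joint_torque": joint torques, N m; "position": TCP position; "eef_rot": TCP orientation; "wrist_force": force on the tool from outside, world axes, zero at the start; "torque": the same for the moment, N m; "gripper_width": finger opening in mm.
Only numpy, scipy, OpenCV 4.12 (cv2) and the standard library are available. Lean on these libraries where they do the work, as an engineer would, in place of code of your own. Each camera call takes 0.05 s, during which the arm holds its last target. There are 200 camera calls.

### The job

Two sample racks stand on the tasting bench, one holding square tins, one holding round jars. Make room in the rack of square tins: flip its ratchet pawl over so that it is released, then slide that rack's backstop fully back, away from its tins, to the end of the rack. Leave the pawl of the jar rack engaged.

Things in the scene. Friction and masses are not known exactly. Their poses are not given: they have to be found in the camera images.
- tin_rack: Rack of square tins: aluminium channel fixed to the bench, 336 mm long (y), 62 mm wide (x), walls 18 mm high. Origin at bench level on its middle line; +y runs to the tins, +x away from the pawl side. Two tins, 50 mm wide, tops 71 mm high, stand at the +y end, at least 15 mm clear of the backstop. A saw-tooth bar runs outside the -x wall, out to 45 mm from the middle line, 25 mm high.
- backstop_fin (a point): Grip of the tin rack's backstop: upright black plastic fin, 42 mm across the rack (x), 12 mm thick along the rack (y), from 80 to 120 mm above the bench; the point is mid-fin, 105 mm above the bench. Axes as the rack's: +y to the tins, -y back. The fin sits on an upright plate 54 mm wide, 81 mm high with its bracing. The pawl rides along at the -x side.
- backstop (a joint): Slide of the tin rack's backstop in m: 0 nearest the tins (starts at 0 to 0.05), grows as it moves back (-y of the rack) to 0.150 at the rear end stop. Forward it moves freely, clicking over 14 mm teeth; backward it is blocked within 14 mm until the pawl is released. Sliding friction 2.5 N; it stays where it is left.
- pawl_tab (a point): Middle of the tin rack's pawl tab: steel cross bar, 12 mm diameter, 38 mm long along the rack's x, middle 60 mm to -x of the rack's middle line, on a 65 mm lever whose pivot is 36 mm above the bench and 8 mm behind (-y) the fin. Engaged it leans back, 82 to 96 mm above the bench; pushed to +y past upright (101 mm high) it tips over and leans 41 degrees forward. Beside and behind it is free space.
- pawl (a joint): Angle of the tin rack's pawl in rad: 0 to 0.3 engaged (nose in the teeth), 0.8 lever upright, 1.5 flipped fully over towards the tins (released, end stop). Needs about 0.5 N at the tab; rests by its own weight at either end.
- jar_pawl (a joint): The same angle for the pawl of the other rack: 0 to 0.3 engaged, to be left so. That rack is of the same build and size but holds two round amber glass jars; it stands about parallel (within 15 degrees), nearer to or farther from the robot, middle lines about 165 mm apart.

How it is judged (in metres and radians):
On the way:
1. the tin rack's pawl is flipped past upright while its backstop is still forward (value of joint pawl above 1 rad and value of joint backstop below 0.075 m), for 0.2 s.
At the end, for the whole second after the job is handed in: The tin rack's backstop is within 15 mm of its rear end stop and at rest; the jar rack's pawl is still engaged (below 0.6 rad) (value of joint backstop above 0.135 m and velocity of joint backstop between -0.01 and 0.01 m/s and value of joint jar_pawl below 0.6 rad); the robot touches nothing.
It fails at once if the jar rack's pawl is flipped (value of joint jar_pawl above 0.75 rad).
It also fails if it takes over 42 s, if anything falls off the work surface, if the arm or the gripper's body presses on something with over 40 N, if the wrist force passes 120 N, or if a joint passes its speed limit or range.

## Working session

There is one attempt and no reset: what is moved stays moved. The work goes in short steps, Python scripts to look and compute and a tool call to move; the robot and the scene stay as the last step left them, time stands still between calls to the robot, and variables do not carry over. Pictures are saved under pics/ and viewed, about 8 in all and at most 12, crops included, and the job is handed in when it is done.

Besides the shell and the picture viewer there is one more tool, called after "Call:" as a command line: name --argument value ..., lists and objects as JSON in quotes. servo_tool: Moves the arm, as the interface text tells. Its arguments: {"type":"object","properties":{"rows":{"type":"string"},"squeeze":{"type":"number"}},"required":["rows"]}

```bash
mkdir -p pics; python3 - <<'E'
from plant import manip
import cv2,pickle
print(manip.state(), manip.pinch_z)
d={n:manip.snapshot(n) for n in("side","top","wrist")}
pickle.dump(d,open("s0.pkl","wb"))
for n in d:
    cv2.imwrite(f"pics/0{n}.png",d[n]["pixels"][:,:,::-1]); print(n,d[n]["K"].tolist(),d[n]["R"].round(4).tolist(),d[n]["t"].round(1).tolist())
E
```

```text
{'t': 0.0, 'joint_positions': array([-8.41579404e+01,  1.48584104e+01,  8.80112368e+01, -1.40050408e-03,
        7.72333929e+01, -1.16205961e+01]), 'qvel': array([-0.01100782, -0.00083398, -0.05658842, -0.04950723, -0.06074369,
       -0.01977744]), 'joint_torque': array([-1.48198433e-04, -4.37309682e+01, -2.83999622e+01,  7.17393123e-02,
        4.09601256e-02, -1.41301862e-04]), 'position': array([ 164.9942871 , -524.09746945,  217.82455983]), 'eef_rot': array([-1.79980582e+02,  1.01203133e-01, -7.25370164e+01]), 'wrist_force': array([0.42419528, 0.22386147, 0.41524629]), 'torque': array([ 0.00033967, -0.01075126, -0.04304524]), 'gripper_width': 92.96131316200257} 18.8
side [[462.5007844587342, 0.0, 277.3103376475347], [0.0, 462.5007844587342, 215.0340745565477], [0.0, 0.0, 1.0]] [[0.9989, -0.0461, 0.0066], [-0.0321, -0.7846, -0.6192], [0.0338, 0.6183, -0.7852]] [-549.9, 49.2, 725.8]
top [[470.04954380887654, 0.0, 274.4332645488116], [0.0, 470.04954380887654, 217.1054824967343], [0.0, 0.0, 1.0]] [[-0.0155, -0.9998, -0.015], [-0.9888, 0.0175, -0.1481], [0.1484, 0.0125, -0.9889]] [-2.0, 574.1, 676.9]
wrist [[309.4095519286827, 0.0, 279.1935657524949], [0.0, 309.4095519286827, 207.0601869317995], [0.0, 0.0, 1.0]] [[0.2993, -0.9541, -0.0026], [-0.927, -0.2914, 0.236], [-0.2259, -0.0683, -0.9717]] [-548.9, -26.7, 389.9]
```

View pics/0top.png

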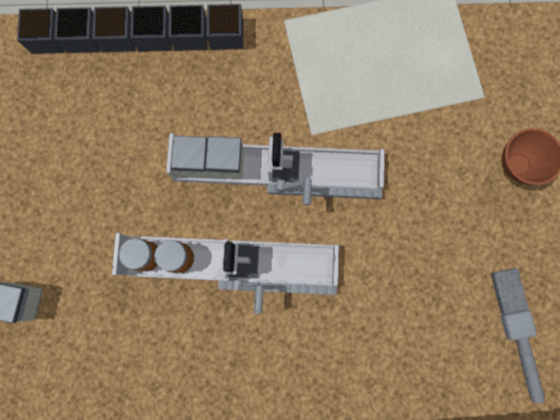

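View pics/0side.png

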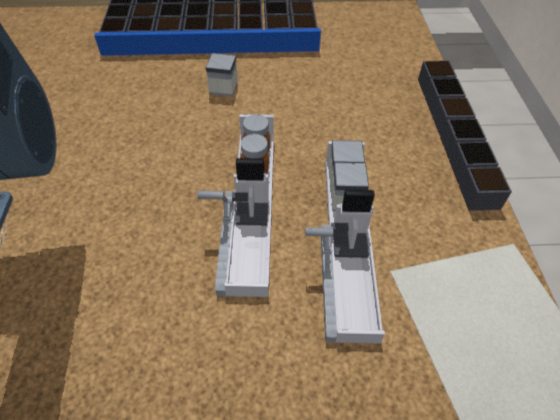

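The top view shows the tin rack as the farther one: fin near (277,150), tab near (307,190). The side view has its fin near (358,202) and its tab near (320,232). I'll enlarge both for exact pixels.

```bash
python3 - <<'E'
import cv2,pickle,numpy as np
d=pickle.load(open("s0.pkl","rb"))
def crop(n,u,v,w,h,s=6):
    c=cv2.resize(d[n]["pixels"][v:v+h,u:u+w,::-1],None,fx=s,fy=s,interpolation=cv2.INTER_CUBIC)
    for i in range(0,w,10): cv2.line(c,(i*s,0),(i*s,6),(0,0,255),1);cv2.putText(c,str(u+i),(i*s,16),0,.35,(0,0,255))
    for i in range(0,h,10): cv2.line(c,(0,i*s),(6,i*s),(0,0,255),1);cv2.putText(c,str(v+i),(8,i*s+4),0,.35,(0,0,255))
    return c
cv2.imwrite("pics/1.png",np.hstack([crop("top",260,125,65,85),crop("side",300,180,65,85)]))
E
```

```text
(no output)
```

View pics/1.png

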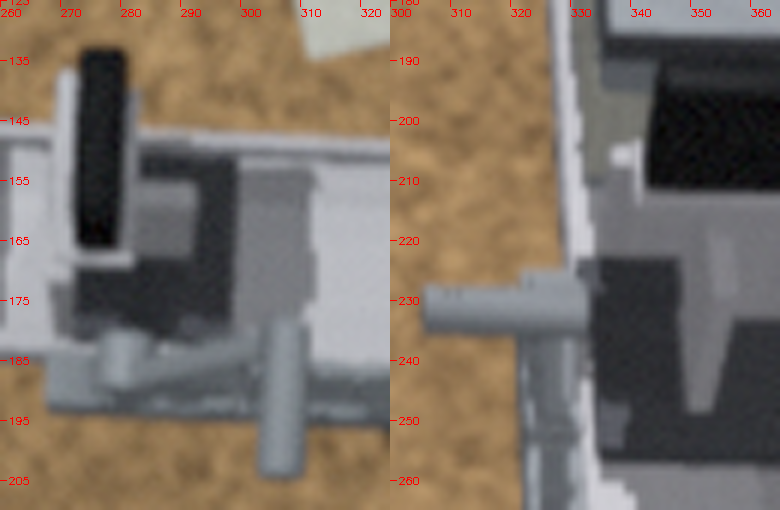

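The enlarged crop shows the tab in the top view from (307,179) to (306.5,204) and in the side view from (305.5,231.5) to (332.5,231). The fin's black blob is cleanly separable in both views.

```bash
cat > h.py <<'E'
import numpy as np,cv2
def ray(s,p):
    d=s["R"].T@np.linalg.solve(s["K"],[p[0],p[1],1.]); return -s["R"].T@s["t"],d/np.linalg.norm(d)
def plane(s,p,z):
    c,d=ray(s,p); return c+d*(z-c[2])/d[2]
def tri(s1,p1,s2,p2):
    c1,a=ray(s1,p1);c2,b=ray(s2,p2)
    k=np.linalg.lstsq(np.c_[a,-b],c2-c1,rcond=None)[0]
    P,Q=c1+k[0]*a,c2+k[1]*b
    return ((P+Q)/2).round(1),round(np.linalg.norm(P-Q),1)
def proj(s,X):
    c=s["R"]@np.asarray(X,float)+s["t"]; return (s["K"]@c/c[2])[:2].round(1)
def black(s,box,th=40):
    u,v,w,h=box; m=(s["pixels"][v:v+h,u:u+w].max(2)<th).astype(np.uint8)
    n,l,st,c=cv2.connectedComponentsWithStats(m); i=1+st[1:,4].argmax()
    return st[i]+[u,v,0,0,0],c[i]+[u,v],cv2.boxPoints(cv2.minAreaRect(np.argwhere(l==i)[:,::-1].astype(np.float32)))+[u,v]
E
python3 - <<'E'
import pickle
from h import *
d=pickle.load(open("s0.pkl","rb"));T,S=d["top"],d["side"]
print("tab ends",tri(T,(306.5,202),S,(305.5,231)),tri(T,(307,179),S,(332.5,231)))
for th in(25,32):
  for n,b in(("top",(262,128,30,50)),("side",(338,182,45,32))):
    st,c,q=black(d[n],b,th); print(n,st,c.round(1),q.round(1).tolist())
# rack walls in top: bright edge lines; rack end corners at z=18
for p in((383.5,151),(382,198),(172,135),(168,178)): print(p,plane(T,p,18).round(1))
E
```

```text
tab ends (array([587.3, -58.6,  87.9]), np.float64(2.2)) (array([623.1, -60.2,  87.4]), np.float64(1.3))
top [273 160   6   6  30] [275.5 162.5] [[273.0, 160.0], [278.0, 160.0], [278.0, 165.0], [273.0, 165.0]]
side [343 194  30  17 387] [357.  202.9] [[342.7, 209.8], [343.9, 193.9], [372.1, 196.0], [371.0, 211.9]]
top [274 134   6  22  48] [277.8 143.5] [[274.0, 134.0], [279.0, 134.0], [279.0, 155.0], [274.0, 155.0]]
side [343 194  30  17 437] [356.9 202.5] [[342.7, 210.0], [343.4, 193.9], [372.2, 195.1], [371.5, 211.1]]
(383.5, 151) [ 682.4 -188.7   18. ]
(382, 198) [ 605.4 -182.5   18. ]
(172, 135) [716.2 153.9  18. ]
(168, 178) [644.4 159.2  18. ]
```

Call:
servo_tool --rows "0 0 0.13 0 0 0 0;0 0 0.13 0 0 0 0;0 0 0.13 0 0 0 0;0 0 0 -37 -33 0 0;0 0 0 -37 -33 0 0;0 0 0 -37 -33 0 0;0 0 0 -37 -33 0 0;0 0 0 -37 -33 0 0;0 0 0 -37 -33 0 0;0 0 0 -37 -33 0 0;0 0 0 -37 -33 0 0;0 0 0 -37 -33 0 0;0 0 0 -37 -33 0 0;0 0 0 -37 -33 0 0;0 0 0 -37 -33 0 0;0 0 0 0 0 0 0"

```text
t: 2.15
position: [615.2, -107.9, 214.1]
eef_rot: [179.7, 0.4, -95.9]
wrist_force: [-0.7, 0.4, -0.4]
gripper_width: 0.3
```

```bash
python3 - <<'E'
from plant import manip
import pickle
from h import *
d={n:manip.snapshot(n) for n in("side","wrist")}
pickle.dump(d,open("s1.pkl","wb"))
s=manip.state();print(s["t"],s["position"],s["eef_rot"],s["gripper_width"])
cv2.imwrite("pics/2.png",np.vstack([d[n]["pixels"][60:360,:,::-1] for n in d]))
for n in d: print(n,proj(d[n],(605,-59.5,87.7)),proj(d[n],(669,-18,120)))
T=pickle.load(open("s0.pkl","rb"))["top"];print(plane(T,(276.5,149.5),120))
E
```

```text
2.25 [ 613.27223581 -110.33468492  214.21461625] [179.67127143   0.3355549  -96.01310868] 0.4826877927507941
side [319. 231.] [363.6 191.7]
wrist [230.9 214.8] [164.5 156.3]
[657.72038778 -16.84368308 120.        ]
```

View pics/2.png

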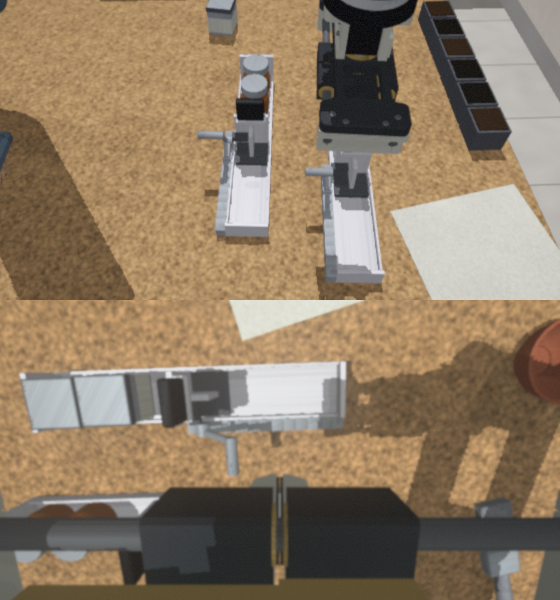

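Call:
servo_tool --rows "0 0 0 0 16 10 0;0 0 0 0 0 45 0;0 0 0 0 0 45 0;0 0 0 0 0 36 0;0 0 0 0 0 0 0"

```text
t: 2.88
position: [591.7, -115.1, 76.9]
eef_rot: [179.7, 0.2, -96.5]
wrist_force: [0.0, 0.2, 0.9]
gripper_width: 0.5
```

Call:
servo_tool --rows "0 0 -0.026 -10 -6 0 0;0 0 0 -10 0 0 0;0 0 0 -8 0 0 0;0 0 0 -8 0 0 0;0 0 0 -8 0 0 0;0 0 0 -8 0 0 0;0 0 0 -8 0 0 0;0 0 0 -8 0 0 0;0 0 0 -8 0 0 0"

```text
t: 4.0
position: [607.8, -43.2, 89.7]
eef_rot: [-179.6, -0.7, -94.8]
wrist_force: [-9.9, -11.5, 20.9]
gripper_width: 0.6
```

```bash
python3 - <<'E'
from plant import manip
from h import *
d={n:manip.snapshot(n) for n in("side","wrist")}
cv2.imwrite("pics/3.png",np.vstack([d[n]["pixels"][100:360,:,::-1] for n in d]))
E
```

```text
(no output)
```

View pics/3.png

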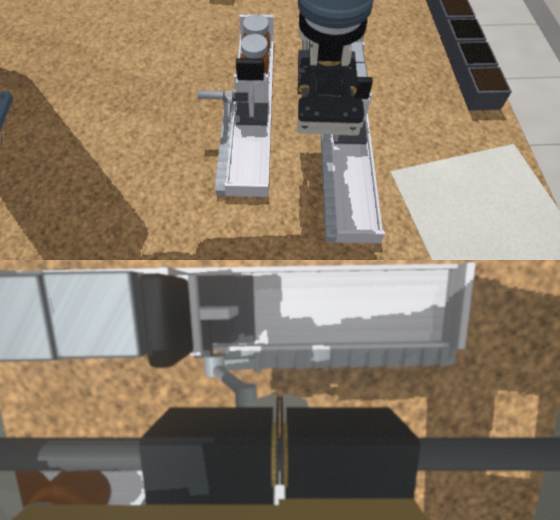

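The tab still leans back: the lever runs from (213,365) to (245,395) in the wrist half of the picture. The tips were lifted by 21 N, so they are riding up on the bar. I'll back off, go lower and a bit further outward, then push again.

Call:
servo_tool --rows "0 0 0 20 0 0 0;0 0 0 25 8 0 0;0 0 0 20 3 0 0;0 0 0 0 0 10 0;0 0 0 0 0 20 0;0 0 0 0 0 0 0"

```text
t: 4.85
position: [592.1, -106.5, 56.9]
eef_rot: [-179.6, -0.4, -94.8]
wrist_force: [0.4, 0.2, 0.1]
gripper_width: 0.4
```

```bash
python3 - <<'E'
from plant import manip
from h import *
import pickle
d={n:manip.snapshot(n) for n in("side","wrist","top")}
pickle.dump(d,open("s2.pkl","wb"))
print(manip.state()["position"])
a=cv2.resize(d["side"]["pixels"][130:280,230:430,::-1],None,fx=2.8,fy=2.8,interpolation=2)
b=d["wrist"]["pixels"][100:280,:,::-1]
cv2.imwrite("pics/4.png",np.vstack([a,b]))
E
```

```text
[ 593.89811767 -107.06381123   59.35660535]
```

View pics/4.png

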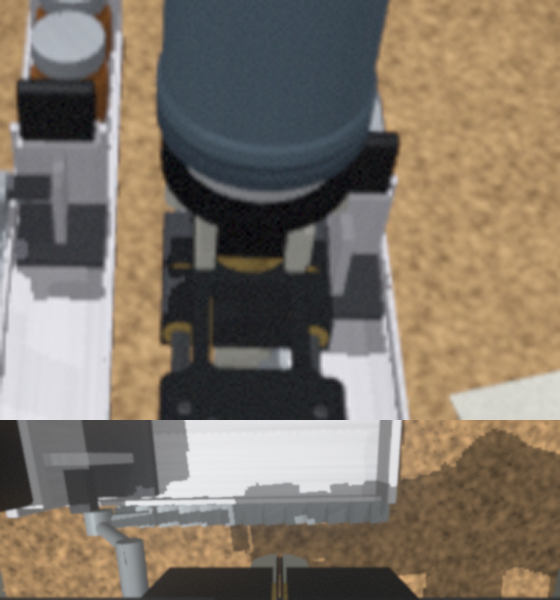

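The tab still leans back, with its inner end near wrist pixel (130,221). The backstop has clicked forward a little.

```bash
python3 - <<'E'
import pickle
from h import *
d=pickle.load(open("s2.pkl","rb"))
for p in((130,221),(134,258)): print(plane(d["wrist"],p,88))
print(d["wrist"]["R"].round(2).tolist(), proj(d["wrist"],(594,-107,59)),proj(d["wrist"],(594,-107,80)))
E
```

```text
[624.3966563  -40.57390938  88.        ]
[606.4447044  -38.94733287  88.        ]
[[-0.08, -1.0, 0.01], [-0.97, 0.08, 0.23], [-0.23, 0.01, -0.97]] [280.1 248.8] [280.5 263.9]
```

Call:
servo_tool --rows "0 0 0 -10 -2 0 0;0 0 0 -10 0 0 0;0 0 0 -8 0 0 0"

```text
t: 5.38
position: [599.7, -77.4, 60.8]
eef_rot: [-179.2, -0.5, -94.8]
wrist_force: [-0.4, 0.3, 1.1]
gripper_width: 0.1
```

Call:
servo_tool --rows "0 0 0 -7 3 0 0;0 0 0 -7 0 0 0;0 0 0 -7 0 0 0"

```text
t: 5.75
position: [598.5, -54.3, 61.1]
eef_rot: [-179.1, -0.5, -94.7]
wrist_force: [0.3, -1.5, -0.3]
gripper_width: 0.6
```

Call:
servo_tool --rows "0 0 0 -7 0 0 0;0 0 0 -7 0 0 0;0 0 0 -7 0 0 0;0 0 0 -7 0 0 0"

```text
t: 6.25
position: [601.0, -24.5, 60.7]
eef_rot: [-179.1, -0.5, -94.7]
wrist_force: [1.2, -0.2, -0.5]
gripper_width: 0.3
```

```bash
python3 - <<'E'
from plant import manip
from h import *
import pickle
d={n:manip.snapshot(n) for n in("side","wrist","top")}
pickle.dump(d,open("s3.pkl","wb"))
cv2.imwrite("pics/5.png",np.vstack([d[n]["pixels"][100:380,:,::-1] for n in("top","wrist")]))
E
```

```text
(no output)
```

View pics/5.png

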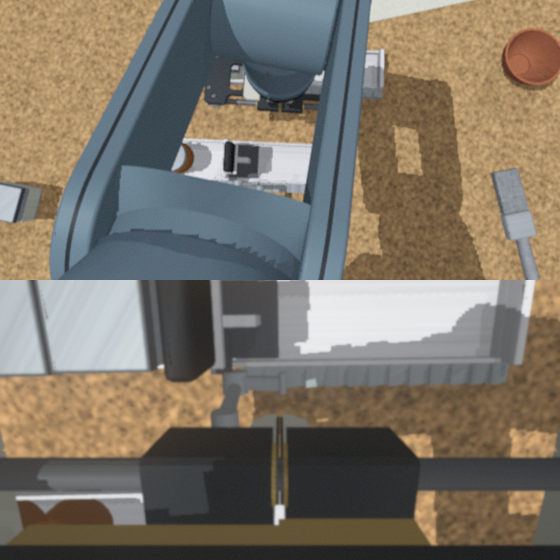

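The lever now stands about upright: tab at (225,415) and pivot at (235,382) in the lower half. Force is about 1 N, so this push is working and I'll continue.

Call:
servo_tool --rows "0 0 0 -7 0 0 0;0 0 0 -7 0 0 0;0 0 0 -7 0 0 0;0 0 0 -7 0 0 0;0 0 0 -7 0 0 0;0 0 0 0 0 0 0"

```text
t: 7.15
position: [604.0, 12.8, 60.3]
eef_rot: [-179.1, -0.5, -94.7]
wrist_force: [0.5, 0.2, -0.3]
gripper_width: 1.0
```

```bash
python3 - <<'E'
from plant import manip
from h import *
import pickle
d={n:manip.snapshot(n) for n in("side","wrist")}
pickle.dump(d,open("s4.pkl","wb"))
cv2.imwrite("pics/6.png",np.vstack([d[n]["pixels"][100:380,:,::-1] for n in d]))
E
```

```text
(no output)
```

View pics/6.png

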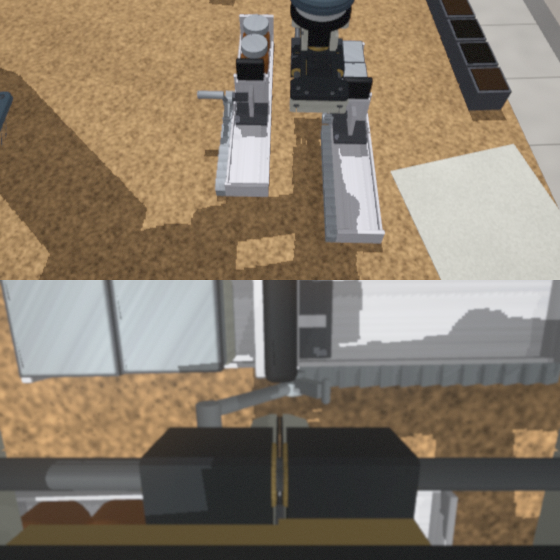

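Pawl flipped: the lever now leans forward from (300,388) to (207,410) and force is about 0. Now I'll rise and locate the fin.

Call:
servo_tool --rows "0 0 0 0 0 -40 0;0 0 0 0 0 -40 0;0 0 0 0 0 -40 0;0 0 0 0 0 -20 0;0 0 0 0 0 0 0"

```text
t: 7.88
position: [601.4, 12.1, 203.6]
eef_rot: [-179.2, -0.5, -94.8]
wrist_force: [-0.9, 1.1, -1.0]
gripper_width: 0.5
```

```bash
python3 - <<'E'
from plant import manip
from h import *
import pickle
d={n:manip.snapshot(n) for n in("side","wrist")}
pickle.dump(d,open("s5.pkl","wb"))
print(manip.state()["position"],manip.state()["eef_rot"])
S,W=d["side"],d["wrist"]
for n,b in(("wrist",(200,0,160,210)),("side",(345,165,40,50))):
    st,c,q=black(d[n],b,45);print(n,st,c.round(1),q.round(1).tolist())
cv2.imwrite("pics/7.png",np.hstack([cv2.resize(W["pixels"][60:260,180:380,::-1],None,fx=2,fy=2),cv2.resize(S["pixels"][150:250,300:400,::-1],None,fx=4,fy=4)]))
E
```

```text
[600.21594278  12.32660367 201.30131454] [-179.4650475    -0.51452985  -94.84364809]Traceback (most recent call last):
  File "<stdin>", line 9, in <module>
  File "h.py", line 15, in black
    n,l,st,c=cv2.connectedComponentsWithStats(m); i=1+st[1:,4].argmax()
                                                      ~~~~~~~~~~~~~~~^^
ValueError: attempt to get argmax of an empty sequence
```

```bash
python3 - <<'E'
from h import *
import pickle
d=pickle.load(open("s5.pkl","rb"))
S,W=d["side"],d["wrist"]
for n,b,th in(("wrist",(200,0,160,195),60),("side",(340,165,45,50),45)):
    try:
        st,c,q=black(d[n],b,th);print(n,st,c.round(1),q.round(1).tolist())
    except Exception as e: print(n,e)
cv2.imwrite("pics/7.png",np.hstack([cv2.resize(W["pixels"][60:260,180:380,::-1],None,fx=2,fy=2),cv2.resize(S["pixels"][150:250,300:400,::-1],None,fx=4,fy=4)]))
E
```

```text
wrist [274 142   9  19  40] [280.2 154.2] [[274.0, 160.0], [281.1, 141.7], [287.4, 144.1], [280.3, 162.4]]
side [341 178  31  20 485] [355.9 188.6] [[341.0, 178.0], [371.0, 178.0], [371.0, 197.0], [341.0, 197.0]]
```

View pics/7.png

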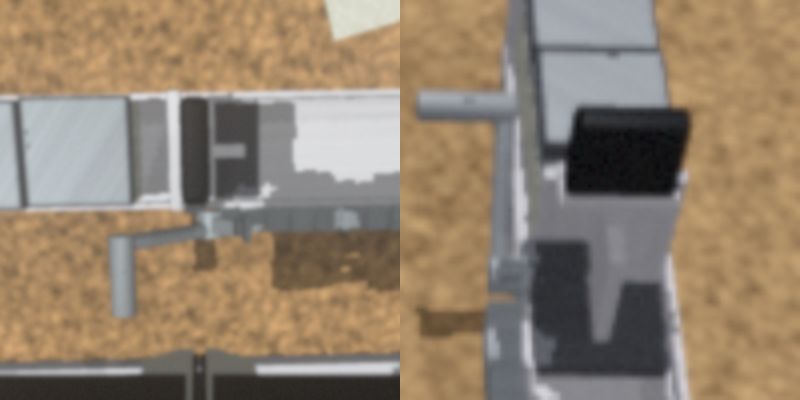

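The tab is forward (flipped). The fin's top-face centre is near wrist (277.5,135.5) and side (358,179).

```bash
python3 - <<'E'
from h import *
import pickle
d=pickle.load(open("s5.pkl","rb"));S,W=d["side"],d["wrist"]
print(tri(S,(358,179),W,(277.5,135.5)),plane(W,(277.5,135.5),120))
print("front edge",plane(W,(270.5,135),120),"rack rear ends",*[plane(pickle.load(open("s0.pkl","rb"))["top"],p,18).round() for p in((383.5,151),(382,190))])
E
```

```text
(array([664.8,   7.5, 118.5]), np.float64(0.9)) [664.39061523   7.65615145 120.        ]
front edge [665.2392032   13.09000374 120.        ] rack rear ends [ 682. -189.   18.] [ 618. -183.   18.]
```

Call:
servo_tool --rows "0 0 0 -13 -22 0 0;0 0 0 -13 -22 0 0;0 0 0 -13 -22 0 0;0 0 0 0 0 0 0"

```text
t: 8.48
position: [667.5, 45.8, 193.4]
eef_rot: [179.8, -0.5, -94.9]
wrist_force: [0.4, 0.2, -0.3]
gripper_width: 0.4
```

Call:
servo_tool --rows "0 0 0 0 0 35 0;0 0 0 0 0 35 0;0 0 0 0 0 30 0;0 0 0 0 0 0 0;0 0 0 0 0 0 0"

```text
t: 9.1
position: [661.5, 43.2, 86.9]
eef_rot: [179.3, -0.6, -94.9]
wrist_force: [0.2, -0.7, -0.6]
gripper_width: 0.5
```

Call:
servo_tool --rows "0 0 0 6 -5 -2 0;0 0 0 8 0 0 0;0 0 0 8 0 0 0;0 0 0 8 0 0 0;0 0 0 8 0 0 0;0 0 0 8 0 0 0;0 0 0 8 0 0 0"

```text
t: 9.98
position: [664.0, -13.2, 93.0]
eef_rot: [179.7, -0.5, -94.9]
wrist_force: [1.3, 2.0, -2.3]
gripper_width: 0.7
```

Call:
servo_tool --rows "0 0 0 8 0 3 0;0 0 0 9 0 1 0;0 0 0 9 0 1 0;0 0 0 9 0 1 0;0 0 0 9 0 0.5 0;0 0 0 9 0 0.5 0;0 0 0 9 0 0.5 0;0 0 0 9 0 0.5 0"

```text
t: 10.98
position: [658.4, -89.4, 87.2]
eef_rot: [179.9, -0.5, -94.9]
wrist_force: [1.3, 2.4, 2.1]
gripper_width: 1.1
```

Call:
servo_tool --rows "0 0 0 5 0 0 0;0 0 0 5 0 0 0;0 0 0 4 0 0 0;0 0 0 4 0 0 0"

```text
t: 11.48
position: [657.0, -109.0, 87.1]
eef_rot: [179.9, -0.5, -94.9]
wrist_force: [1.6, 2.1, 1.5]
gripper_width: 0.7
```

Call:
servo_tool --rows "0 0 0 4 0 0 0;0 0 0 4 0 0 0;0 0 0 4 0 0 0"

```text
t: 11.85
position: [656.3, -120.4, 87.2]
eef_rot: [179.9, -0.4, -94.9]
wrist_force: [2.6, 14.2, 3.0]
gripper_width: 0.7
```

At 14 N it's on the end stop, which fits 150 mm of travel. I'll back off, rise and check.

Call:
servo_tool --rows "0 0 0 -10 0 0 0;0 0 0 -15 0 0 0;0 0 0 -10 0 0 0;0 0 0 0 0 -40 0;0 0 0 0 0 -40 0;0 0 0 0 0 -40 0;0 0 0 -40 30 0 0;0 0 0 -40 40 0 0;0 0 0 -40 40 0 0;0 0 0 -20 40 0 0;0 0 0 0 40 0 0;0 0 0 0 0 0 0"

```text
t: 13.35
position: [473.8, 80.6, 208.0]
eef_rot: [179.5, -0.6, -94.7]
wrist_force: [0.3, -0.3, 0.2]
gripper_width: 0.4
```

```bash
python3 - <<'E'
from plant import manip
from h import *
d={n:manip.snapshot(n) for n in("side","top")}
s=manip.state();print(s["t"],s["position"],s["wrist_force"])
cv2.imwrite("pics/8.png",np.hstack([d["side"]["pixels"][:,150:,::-1],d["top"]["pixels"][:,140:500,::-1]]))
S=d["side"];st,c,q=black(S,(335,225,50,60),45);print(st,c)
print(proj(S,(651.5,-142.5,105)),proj(S,(652,-136,105)))
E
```

```text
13.45 [476.83470908  79.73192474 208.28260284] [ 1.16537051  1.3554682  -0.19331522]
[349 267  36  18 452] [366.28982301 277.44026549]
[364.  275.1] [363.5 270.7]
```

View pics/8.png

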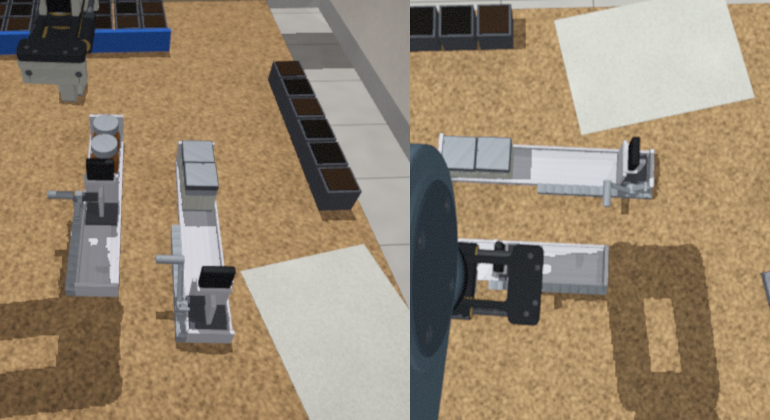

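The tin backstop is at the rear end with its pawl leaning forward. The jar pawl still leans back and nothing touches the robot.

```bash
python3 -c "
from plant import manip
print(manip.job_done())"
```

```text
the job is handed in; nothing more can be done
None
```

The job is done and handed in at about 13.5 s of the 42 s allowed; `job_done()` gives no verdict.

**What I did:** I flipped the tin rack's pawl towards the tins while its backstop was still forward. Then I pushed the fin back until the force rose from about 2 N to 14 N at the end stop, and withdrew.

**What failed:** My first push on the pawl tab was too high. The fingertips rode up on the bar with about 21 N upward, and the backstop clicked forward about 20 mm towards the tins. I backed off, went about 20 mm lower, and the second push flipped the pawl at about 1 N.

**Last checks:**
- **Backstop:** the fin appeared within about 3 pixels of where 150 mm of travel should put it, and the last picture shows it at the rear end of the rack.
- **Pawls:** the tin rack's pawl leans forward, released. The jar rack's pawl still leans back, engaged.
- **Robot:** it stood clear of everything. The last wrist force readings were about 0.5 N after the move and 1.8 N during the pictures, similar to other readings taken in free space.

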